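# Gauge the worn shoe, fetch its spare

## Robot

A 6-joint arm with a two-finger parallel gripper is mounted at the origin on the work surface. World frame = base frame: x ahead of the robot, y to its left, z up, the work surface at z = 0. Lengths are in m, angles in degrees, forces in N, time in s.
With the tool pointing down it reaches from about 0.4 to 0.825 m from the base axis. Payload 7 kg.
Tool frame: the origin (TCP) lies midway between the tips of the shut fingers; the grasp point (between the pads) lies 19 mm behind it; z points along the fingers, y is the line along which they close (so a half turn about z gives the same grasp; the last joint's range is limited). The gripper opens to 88 mm and grips with 3 to 60 N. Pads are 19 mm wide; open, the fingers measure 130 mm over their backs; the gripper's body (78 mm by 193 mm) begins 47 mm behind the grasp point.
Start: joints at [16.507, 20.546, 0.682, 0, -70.136, -16.507], TCP at [0.675, -0, 0.193] pointing down, gripper open.
Joint ranges: [-176.03, 176.03], [-82.01, 121.73], [-58.28, 71.71], [-173.87, 95.51], [-174.79, -0.11], [-173.66, 173.66]. Speed limits (degrees/s): [136.94, 136.94, 172.46, 180, 180, 180].

## Interface

Orientations are given as a 3x3 rotation matrix whose columns are the frame's x, y, z axes.
In Python, from rig import robot gives the robot as it stands. Calls block until the motion is done:
- robot.goto(position, orientation): joint-space move of the TCP to a pose.
- robot.servo_line(position, ori=None, speed=0.15): straight line of the TCP; ori=None keeps the orientation; speed is the mean speed in m/s.
- robot.movej(angles): joint-space move.
- robot.move_gripper(opening): opening from 0.0 (shut) to 1.0 (fully open); the grip force is fixed at half the most; returns when the fingers have stopped.
- robot.dwell(seconds).
- robot.ik(position, orientation): joint angles nearest the present ones, or None.
- robot.grab_frame(name): name is "scene" or "side" or "wrist"; returns (picture, depth): 480x640x3 uint8, red, green, blue; 480x640 float32, m along the optical axis (not along the pixel's ray), 0 where there is no reading.
- robot.camera_info(name): a dict with "vfov" (degrees; the focal length in pixels is half the picture's height over the tangent of half this angle, whatever the lens; pixels are square), "cx", "cy" (the principal point, pixels), "k1" (the pictures are not rectified: a ray, as slopes to the right and down, at radius r is drawn at 1 + k1 r^2 times it, then the intrinsics apply), "view" (4x4, takes a point from world to camera coordinates); the wrist camera has in their place "T_tool_cam" (4x4, takes a point from camera to tool coordinates, whose origin is the TCP and whose axes are the flange's). Camera axes: x right, y down, z forward; pixel columns grow to the right and rows downward; lengths in m; the calibration is good to about 2 mm. A picture is of the moment at which its call begins: read the wrist's pose just before it. camera_info takes no time and is no camera call.
A pose or a line that the arm cannot do raises robot.Unreachable and nothing moves.
- robot.job_done(): hands the job in; it is judged then, once.
Readings, each from a call of its own:
- robot.read_t(): time.
- robot.read_qpos(): joint angles.
- robot.read_qvel(): joint speeds.
- robot.read_effort(): joint torques, N m.
- robot.read_position(): TCP position.
- robot.read_tcp_rot(): TCP orientation.
- robot.read_force(): force on the tool from outside, world axes, zero at the start.
- robot.read_ft_torque(): the same for the moment, N m.
- robot.read_grip_width(): opening from 0.0 (shut) to 1.0 (fully open).
- robot.read_finger_force(): force on a finger pad.
Only numpy, scipy, OpenCV 4.12 (cv2) and the standard library are available. Lean on these libraries where they do the work, as an engineer would, in place of code of your own. Each camera call takes 0.05 s, during which the arm holds its last target. There are 200 camera calls.

## Task

Slide the bench caliper's jaw shut on the worn brass shoe until it bears on it and the shoe is held against the fixed jaw, and leave it shut. Then lift the cover flap of the spares box well open, draw out the spare shoe whose upright web is as thin as the gauged one (its thicker neighbour stays in its pocket), and finish while still holding it in the gripper, upright, directly over the caliper and about 20 cm above the bench. Leave everything else on the bench where it is.

Things in the scene. Friction and masses are not known exactly. Their poses are not given: they have to be found in the camera images.
- gauge: bench caliper, fixed to the bench: dark steel bed 76 (x) x 190 (y) x 14 mm, origin at the centre of its underside. Along its +x edge runs a steel beam (top 48 mm above the bench). Two steel jaws, 46 (x) x 18 (y) mm, stand clear of the bed, from 28 to 58 mm above the bench: the fixed jaw has its gauging face at y = -30 mm of this frame, looking to +y; the sliding jaw faces it from +y
- jaw (a joint): travel of the sliding jaw in m: 0 = the jaws 60 mm apart, growing as the jaw slides to the gauge's -y and shuts; the gap is 0.060 minus this value, so it reads 0.048 when shut on a 12 mm web. End stop 0.058. It slides with about 4 N of friction and stays where it is left; a push of 5 to 15 N more against the shoe is ample
- jaw_post (a point): grip point on the upright steel post of the sliding jaw: a pin 14 mm across from 58 to 92 mm above the bench; the point lies on its axis, 80 mm above the bench, and moves with the jaw. Pinch it or push it along the gauge's y
- gauge_center (a point): point on top of the caliper's bed (14 mm above the bench), on the gauge's centre line, between the jaws (y = -18 mm of the gauge's frame): the spare is held up over this point
- worn_shoe: worn brass guide shoe of inverted-T section standing loose on the caliper's bed between the open jaws, about 0.3 kg: flange 52 (x) x 26 (y) x 10 mm, on it an upright web 52 (x) x 12 (y) x 40 mm, 50 mm high in all; origin at the centre of its underside. The jaws pass over the flange and meet the web
- box: grey metal spares box fixed to the bench, 130 (x) x 164 (y) x 64 mm high, walls 5 mm; origin at the centre of its underside. Inside, two pockets side by side at x = -8, y = -31 and +31 mm of its frame, 57 x 31 mm, 10 mm deep, their floor 5 mm above the bench, hold a shoe each; which shoe is in which pocket varies
- flap (a joint): angle of the box's aluminium cover flap in rad: 0 shut (it may start slightly ajar, up to 0.12), growing as its front (-x) edge lifts and it swings up and away to +x of the box, end stop 1.9. A stiff hinge (0.15 N m of friction): it stays where it is left, and lifting it takes about 2 to 3 N at the bar
- flap_bar (a point): middle of the grip bar on the flap: a round steel bar 10 mm thick, 64 mm long along the box's y, on two end posts; its axis lies 40 mm out from the flap's top face. With the flap shut it is 107 mm above the bench, at x = -45 mm of the box's frame. It moves with the flap; pinched across it can turn between the fingers
- flap_hinge (a point): middle of the flap's hinge axis, which runs along the box's y at x = +65 mm, 64 mm above the bench; the bar moves about it at a radius of 118 mm (shut: 110 mm towards -x and 43 mm above the axis). The flap is 136 mm from the hinge to its free edge
- spare_shoe: the wanted spare, same shape as the worn shoe: brass, flange 52 (x) x 26 (y) x 10 mm, upright web 52 (x) x 12 (y) x 40 mm, 50 mm high, about 0.3 kg; origin at the centre of its underside. Stands in one pocket of the box, hidden under the flap, its axes along the box's; pinch the web across y and lift straight up
- thick_shoe: another brass shoe in the other pocket: like the spare but its web is 22 mm thick, about 0.45 kg; origin at the centre of its underside. It stays there
- ratchet: bystander: steel ratchet, 200 mm long, lying; origin near its middle
- socket_a: bystander: steel socket, 28 mm across, 22 mm high, standing
- socket_b: bystander: steel socket, 24 mm across, 19 mm high, standing
- bearing: bystander: steel bearing ring, 52 mm across, 15 mm high, lying flat
- spray_can: bystander: spray can, 56 mm across, 170 mm high, standing
- screwdriver: bystander: screwdriver, lying
- oil_bottle: bystander: oil bottle, 60 mm across, 160 mm high, standing
Things that resemble listed ones, but are neither listed nor needed, are in the scene too. What is shaped like the worn_shoe but grey or red is not meant.

How it is judged:
By the outcome, as a careful person would: the job done as asked, in the order asked, and still so for the second after the job is handed in, while the arm keeps its last pose, push and grip.
It also fails if it takes over 72 s, if anything falls off the work surface, if the arm or the gripper's body presses on something with over 40 N, if the wrist force passes 120 N, or if a joint passes its speed limit or range.

## Working session

There is one attempt and no reset: what is moved stays moved. The work goes in short steps, each a Python script; the robot and the scene stay as the last script left them, time stands still between calls to the robot, and variables do not carry over. Pictures are saved under pics/ and viewed, at most 10 in all, crops included, and the job is handed in when it is done.

```bash
ls; mkdir -p pics
cat > h.py <<'E'
import numpy as np, cv2
from rig import robot
def K(n):
    i=robot.camera_info(n); f=240/np.tan(np.radians(i["vfov"])/2); return i,f
def grab(n):
    i,f=K(n)
    if n=="wrist":
        T=np.eye(4);T[:3,:3]=robot.read_tcp_rot();T[:3,3]=robot.read_position();T=T@np.array(i["T_tool_cam"])
    else: T=np.linalg.inv(np.array(i["view"]))
    p,d=robot.grab_frame(n); return p,d,T,i,f
def cloud(d,T,i,f):
    v,u=np.mgrid[0:480,0:640]
    a=(u-i["cx"])/f;b=(v-i["cy"])/f;x,y=a.copy(),b.copy()
    for _ in range(8):
        s=1+i["k1"]*(x*x+y*y);x=a/s;y=b/s
    P=np.stack([x*d,y*d,d],-1)@T[:3,:3].T+T[:3,3]
    P[d<=0]=np.nan
    return P
def save(n,p): cv2.imwrite("pics/"+n,p[...,::-1])
E
python3 - <<'E'
from h import *
for n in("scene","side","wrist"):
    p,d,T,i,f=grab(n); save(n+"0.png",p); np.savez(n+"0.npz",p=p,P=cloud(d,T,i,f)); print(n,T[:3,3].round(3),T[:3,2].round(2),f,i["k1"])
print(robot.read_tcp_rot(),robot.read_t())
E
```

```text
pics
scene [ 1.022 -0.714  1.07 ] [-0.36  0.56 -0.75] 508.9288494104402 -0.07027255965674004
side [0.278 0.671 0.855] [ 0.27 -0.64 -0.72] 544.3362245121606 -0.09296543924318684
wrist [ 0.675 -0.079  0.383] [-0.    0.29 -0.96] 426.99867862951425 -0.0748021575103336
[[-1.18042462e-04 -9.99999125e-01 -1.31746696e-03]
 [-9.99999982e-01  1.18235961e-04 -1.46795124e-04]
 [ 1.46950767e-04  1.31744961e-03 -9.99999121e-01]] 0.15
```

View pics/scene0.png

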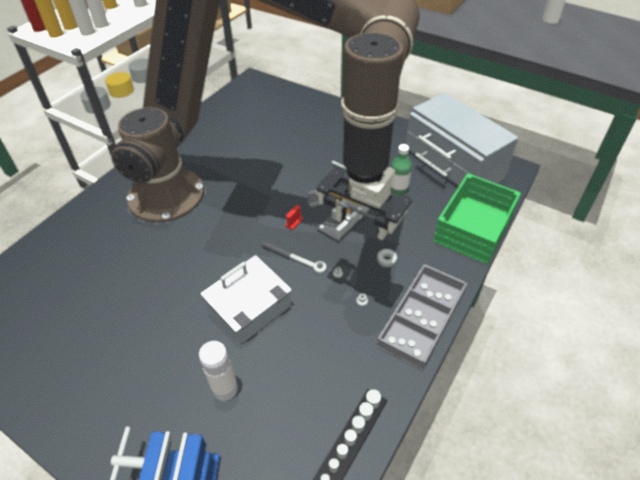

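View pics/side0.png

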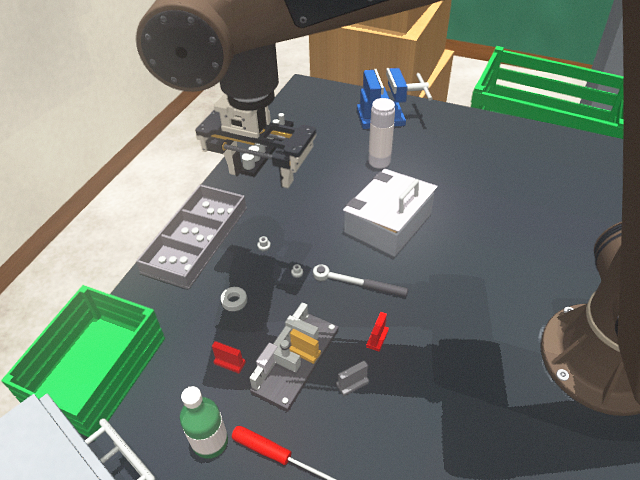

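The side view shows the caliper at about (290,355), with the brass shoe at (305,345) and the jaw post at (284,345). The box is at about (390,215), with its bar at (410,195). The arm hides the caliper in the scene view.

Run:
```python
from h import *
z=np.load("side0.npz");p,P=z["p"],z["P"]
hsv=cv2.cvtColor(p,cv2.COLOR_RGB2HSV)
v,u=np.mgrid[0:480,0:640]
roi=(u>245)&(u<345)&(v>295)&(v<412)
def rect(m,name):
    q=P[m];q=q[np.isfinite(q).all(1)]
    if len(q)<5: print(name,len(q));return
    r=cv2.minAreaRect(q[:,:2].astype(np.float32)*1000)
    print(name,len(q),"mean",q.mean(0).round(4),"rect",np.round(r[0],1),np.round(r[1],1),round(r[2],1))
br=roi&(hsv[...,0]>12)&(hsv[...,0]<30)&(hsv[...,1]>110)
rect(br,"brass");rect(br&(P[...,2]>.055),"brasstop")
X=P[...,2]
rect(roi&(X>.009)&(X<.019)&~br,"bed")
rect(roi&(X>.045)&(X<.051)&~br,"beam")
rect(roi&(X>.054)&(X<.061)&~br,"jaws")
rect(roi&(X>.068)&(X<.1),"post")
b=(u>335)&(u<445)&(v>165)&(v<255)
rect(b&(X>.059)&(X<.075),"flap")
rect(b&(X>.095)&(X<.118),"bar")
for n in("scene",):
    z=np.load(n+"0.npz");p,P=z["p"],z["P"];X=P[...,2]
    b=(u>195)&(u<300)&(v>255)&(v<340)
    rect(b&(X>.059)&(X<.075),"flap");rect(b&(X>.095)&(X<.118),"bar")
# crop views
z=np.load("side0.npz");c=cv2.resize(z["p"][285:415,225:355],None,fx=4,fy=4,interpolation=cv2.INTER_CUBIC)
P=z["P"]
for y in range(300,410,8): print(y,[ (int(P[y,x,0]*1000),int(P[y,x,1]*1000),int(P[y,x,2]*1000)) if np.isfinite(P[y,x,0]) else None for x in range(256,340,14)])
w=cv2.imread("pics/wrist0.png")
cv2.imwrite("pics/c1.png",np.hstack([c[:480,:,::-1][:, :300*2-80],np.zeros((480,4,3),np.uint8)]))
```

```text
brass 672 mean [0.5137 0.195  0.043 ] rect [520.3 203.5] [50.3 62.4] 85.9
brasstop 232 mean [0.5144 0.192  0.0626] rect [513.4 197.2] [47.1 47.6] 23.0
bed 2215 mean [0.5188 0.2276 0.0138] rect [540.7 180.2] [169.4 249.7] 28.9
beam 502 mean [0.5417 0.2042 0.048 ] rect [494.2 206.9] [182.1 142.7] 82.8
jaws 721 mean [0.5397 0.207  0.0581] rect [530.4 211.6] [113.6  75.1] 82.0
post 115 mean [0.5305 0.232  0.0844] rect [527.1 214.4] [48.  14.9] 74.9
flap 1601 mean [ 0.5013 -0.1966  0.0703] rect [ 478.9 -202.5] [173.9 138.3] 75.7
bar 84 mean [ 0.4359 -0.185   0.1072] rect [ 437.6 -187.9] [72.1 11.8] 74.7
flap 1574 mean [ 0.5144 -0.214   0.0714] rect [ 485.2 -200.3] [171.8 136.9] 74.9
bar 46 mean [ 0.4409 -0.1913  0.1074] rect [ 438.9 -189.8] [71.7 12. ] 75.9
300 [(657, 104, 0), (631, 94, 0), (604, 85, 0), (578, 75, 1), (553, 64, 0), (527, 56, 1)]
308 [(648, 123, 0), (622, 113, 1), (597, 103, 0), (555, 125, 47), (545, 83, 0), (520, 73, 0)]
316 [(639, 140, 0), (614, 130, 0), (589, 120, 0), (547, 142, 48), (534, 109, 12), (513, 91, 0)]
324 [(631, 157, 0), (606, 147, 0), (581, 138, 0), (538, 1
[... 331 characters left out ...]
3, 7)]
356 [(600, 220, -1), (555, 244, 59), (532, 236, 61), (511, 225, 56), (497, 198, 24), (481, 174, -2)]
364 [(592, 236, 0), (555, 248, 39), (532, 239, 40), (509, 231, 41), (494, 207, 14), (474, 191, 0)]
372 [(567, 276, 50), (557, 249, 14), (534, 240, 13), (511, 230, 11), (491, 216, 1), (469, 205, -2)]
380 [(562, 286, 43), (550, 263, 13), (528, 254, 12), (505, 245, 12), (485, 230, 0), (462, 222, 2)]
388 [(564, 290, 20), (543, 278, 15), (521, 268, 12), (498, 260, 14), (479, 244, 0), (456, 237, 2)]
396 [(565, 293, -2), (537, 291, 13), (514, 284, 16), (495, 269, 2), (474, 257, -3), (451, 250, 0)]
404 [(557, 308, 0), (535, 298, 0), (508, 297, 15), (491, 280, -2), (468, 273, 0), (445, 265, 2)]
```

View pics/c1.png

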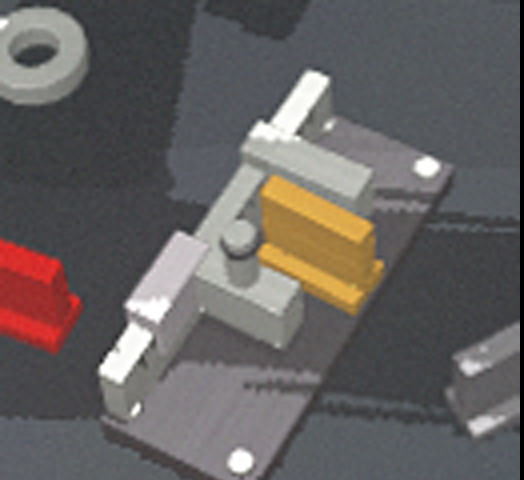

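View pics/wrist0.png

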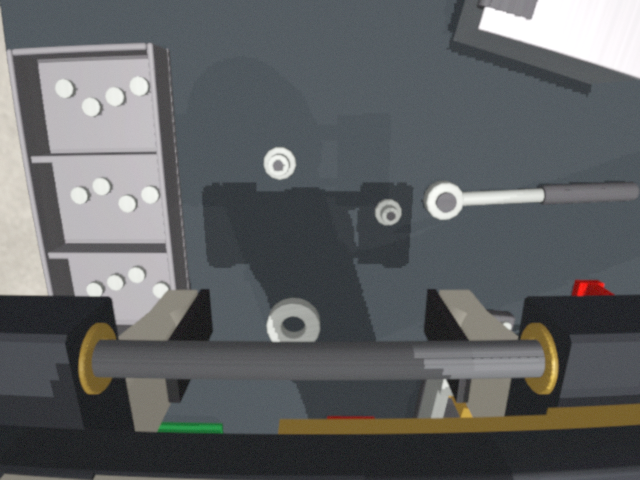

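The crop shows the caliper bed's corners at full-image pixels of about (339,327), (307,314), (251,390) and (287,404). The post cap is at (285,343). In the wrist view the caliper is mostly hidden behind the fingers.

```bash
cat >> h.py <<'E'
def ray(n,uv,z):
    i,f=K(n);T=np.linalg.inv(np.array(i["view"]));o=[]
    for u,v in uv:
        a,b=(u-i["cx"])/f,(v-i["cy"])/f;x,y=a,b
        for _ in range(8): s=1+i["k1"]*(x*x+y*y);x=a/s;y=b/s
        d=T[:3,:3]@[x,y,1];o.append(T[:3,3]+d*(z-T[2,3])/d[2])
    return np.array(o)
def ori(yaw,tilt=0):
    # tool y (closing) along heading yaw deg, tool z down; tilt turns about +y of frame whose x is heading
    y=np.radians(yaw);c,s=np.cos(y),np.sin(y)
    Y=np.array([c,s,0]);Z=np.array([0,0,-1.]);R=np.c_[np.cross(Y,Z),Y,Z]
    return cv2.Rodrigues(np.array([-s,c,0])*np.radians(tilt))[0]@R
E
python3 - <<'E'
from h import *
c=ray("side",[(339,327),(307,314),(251,390),(287,404)],.014)
print(c.round(4)[:,:2]);
for k in range(4):
    e=c[(k+1)%4]-c[k];print(np.linalg.norm(e).round(4),np.degrees(np.arctan2(e[1],e[0])).round(1))
print("ctr",c.mean(0))
z=np.load("side0.npz");P=z["P"];v,u=np.mgrid[0:480,0:640];X=P[...,2]
q=P[(u>265)&(u<300)&(v>330)&(v<360)&(X>.066)&(X<.095)&(P[...,1]>.215)]
print("post",len(q),q.mean(0),np.median(q,0), "top ray",ray("side",[(284.5,343)],.092))
m=(u>178)&(u<230)&(v>385)&(v<460)&(X>.03);print("bottle",np.nanmedian(P[m],0),P[m][:,2].max())
m=(u>368)&(u<398)&(v>98)&(v<170)&(X>.03);print("can",np.nanmedian(P[m],0),np.nanmax(P[m][:,2]))
E
```

```text
[[0.4775 0.116 ]
 [0.545  0.1096]
 [0.5727 0.2935]
 [0.5043 0.295 ]]
0.0678 -5.4
0.186 81.4
0.0684 178.8
0.181 -98.5
ctr [0.52487413 0.20351998 0.014     ]
post 117 [0.5306594  0.23239881 0.08408854] [0.53034196 0.23332888 0.08646123] top ray [[0.53225711 0.23008588 0.092     ]]
bottle [0.58644393 0.40836694 0.10474866] 0.16283622838726874
can [ 0.55775196 -0.38324563  0.11285717] 0.17450180249736846
```

Run:
```python
from h import *
print(robot.read_qpos())
a=-8.5;gy=np.array([np.sin(np.radians(-a)),np.cos(np.radians(a)),0])
for y in(a,a+180): print(y,robot.ik([.5305,.232,.2],ori(y)))
y=a
robot.move_gripper(0.0)
robot.goto(np.array([.5305,.232,.2])+gy*.03,ori(y))
print(robot.read_t(),robot.read_force())
p,d,T,i,f=grab("wrist");save("w1.png",p);np.savez("w1.npz",p=p,P=cloud(d,T,i,f))
print(T[:3,3])
```

```text
[ 1.65061843e+01  2.05842765e+01  6.46074869e-01 -1.42292342e-02
 -7.01365631e+01 -1.65081097e+01]
-8.5 [ 42.9657995   11.30734365 -11.17521705   0.         -67.5174393
 128.5342005 ]
171.5 [ 42.9657995   11.30734365 -11.17521705   0.         -67.5174393
 -51.4657995 ]
3.7167 [-0.40724283 -0.65717097 -0.27862611]
[0.54745036 0.33911869 0.39054947]
```

View pics/w1.png

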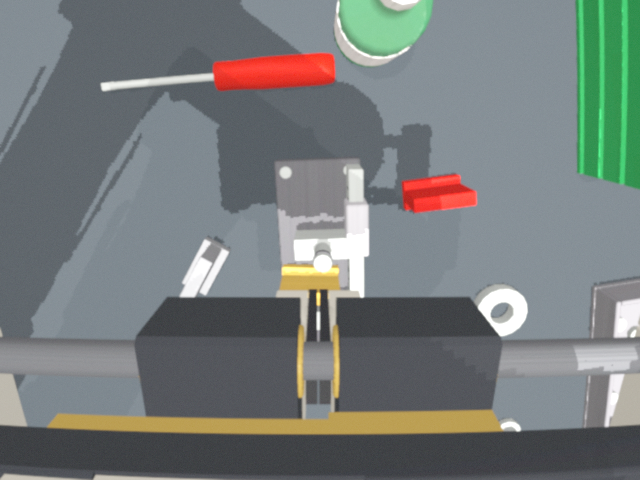

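The wrist view shows the bed upright in the picture, so the yaw is right. The post is at (322,262), just +y of the brass web at (310,272).

Run:
```python
from h import *
z=np.load("w1.npz");p,P=z["p"],z["P"];v,u=np.mgrid[0:480,0:640];X=P[...,2]
q=P[(u>308)&(u<336)&(v>240)&(v<274)&(X>.075)&(X<.1)];print("post",len(q),q.mean(0),(q.max(0)+q.min(0))/2)
hs=cv2.cvtColor(p,cv2.COLOR_RGB2HSV)
m=(u>270)&(u<345)&(v>258)&(v<290)&(hs[...,0]>12)&(hs[...,0]<32)&(hs[...,1]>110)&(X>.057)&(X<.07)
q=P[m];print("webtop",len(q),q.mean(0),cv2.minAreaRect(q[:,:2].astype(np.float32)*1000))
m=(u>270)&(u<345)&(v>155)&(v<228)&(X>.008)&(X<.02)&(hs[...,2]<140)
q=P[m];print("bed",len(q),cv2.minAreaRect(q[:,:2].astype(np.float32)*1000))
m=(u>340)&(u<370)&(v>165)&(v<200)&(X>.044)&(X<.052);q=P[m]
l=cv2.fitLine(q[:,:2].astype(np.float32),cv2.DIST_L2,0,.01,.01).ravel();print("beam",len(q),np.degrees(np.arctan2(l[1],l[0])),q.mean(0))
```

```text
post 369 [0.53441417 0.23190095 0.08837439] [0.53423567 0.23060805 0.08406337]
webtop 14 [0.5046671  0.19852225 0.05755428] ((506.00054931640625, 198.42425537109375), (0.6673556566238403, 22.025022506713867), 81.50019073486328)
bed 3752 ((529.2357788085938, 268.66363525390625), (62.99189758300781, 62.27082061767578), 82.15956115722656)
beam 473 82.52513 [0.56881852 0.27757937 0.04684891]
```

Run:
```python
from h import *
a=-8.;r=np.radians(a);gy=np.array([-np.sin(r),np.cos(r),0]);O=ori(a)
post=np.array([.5335,.231,.068])
s=post+gy*.036
robot.goto(s+[0,0,.07],O);robot.servo_line(s,O,.15)
F0=np.array(robot.read_force());print("F0",F0,robot.read_t())
d=.036;log=[]
while d>-.06:
    d-=.004 if d>-.030+.016-.008 else .001
    robot.servo_line(post+gy*d,O,.05)
    F=(np.array(robot.read_force())-F0)@gy
    log.append((round(d*1000),round(F,1)))
    if F>13: break
print(log,robot.read_position(),(np.array(robot.read_force())-F0).round(1),robot.read_t())
```

```text
F0 [0.0682933  0.28729358 0.39163637] 4.7417
[(32, np.float64(0.6)), (28, np.float64(0.4)), (24, np.float64(0.0)), (20, np.float64(0.5)), (16, np.float64(0.2)), (12, np.float64(-1.2)), (8, np.float64(-0.6)), (4, np.float64(-1.0)), (0, np.float64(0.2)), (-4, np.float64(0.2)), (-8, np.float64(0.3)), (-12, np.float64(-0.7)), (-16, np.float64(0.1)), (-20, np.float64(-0.3)), (-24, np.float64(0.2)), (-25, np.float64(-0.8)), (-26, np.float64(-0.1)), (-27, np.float64(-0.3)), (-28, np.float64(0.9)), (-29, np.float64(-0.5)), (-30, np.float64(-0.5)), (-31, np.float64(0.3)), (-32, np.float64(-0.9)), (-33, np.float64(-0.8)), (-34, np.float64(0.3)), (-35, np.float64(-0.5)), (-36, np.float64(0.1)), (-37, np.float64(-0.1)), (-38, np.float64(-0.2)), (-39, np.float64(-0.7)), (-40, np.float64(-0.5)), (-41, np.float64(-1.1)), (-42, np.float64(-0.4)), (-43, np.float64(-1.1)), (-44, np.float64(0.6)), (-45, np.float64(0.2)), (-46, np.float64(-0.1)), (-47, np.float64(-0.3)), (-48, np.float64(-0.2)), (-49, np.float64(-0.4)), (-50, np.float64(-0.6)), (-51, np.float64(-0.4)), (-52, np.float64(-0.5)), (-53, np.float64(-1.2)), (-54, np.float64(-0.3)), (-55, np.float64(0.1)), (-56, np.float64(1.4)), (-57, np.float64(-0.5)), (-58, np.float64(0.3)), (-59, np.float64(-0.9)), (-60, np.float64(-0.7))] [0.5251429  0.1715271  0.06799902] [ 0.3 -0.7 -0. ] 17.4917
```

Run:
```python
from h import *
print(robot.read_grip_width(),robot.read_tcp_rot(),robot.read_t())
p,d,T,i,f=grab("side");P=cloud(d,T,i,f);np.savez("s2.npz",p=p,P=P)
cv2.imwrite("pics/s2.png",cv2.resize(p[270:420,190:390,::-1],None,fx=4,fy=4,interpolation=cv2.INTER_CUBIC))
```

```text
0.0025724968239750593 [[ 1.39258718e-01  9.90256032e-01 -1.21876948e-05]
 [ 9.90256032e-01 -1.39258717e-01  1.13098624e-05]
 [ 9.50241672e-06 -1.36439353e-05 -1.00000000e+00]] 17.4917
```

View pics/s2.png

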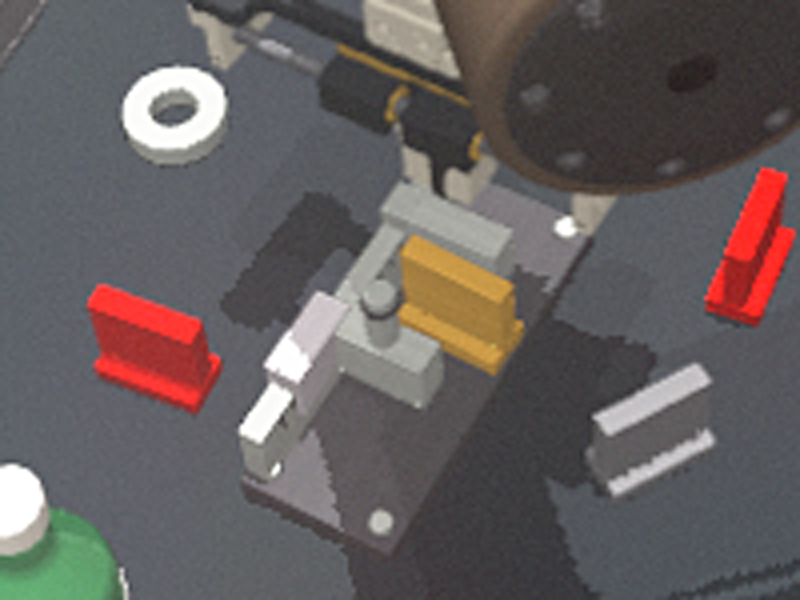

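Run:
```python
from h import *
i,f=K("side");V=np.array(i["view"])
def pr(w):
    c=V@np.r_[w,1];x,y=c[0]/c[2],c[1]/c[2];s=1+i["k1"]*(x*x+y*y);return (x*s*f+i["cx"],y*s*f+i["cy"])
w=robot.read_position()
for dz in(0,.02,.05): 
  q=np.array(pr(np.array(w)+[0,0,dz]));print(q,"crop",(q-[190,270])*4)
P=np.load("s2.npz")["P"]
for cu,cv in[(440,180),(420,165),(475,190),(460,215),(410,150),(450,240),(380,330),(465,290)]:
  print(cu,cv,P[270+cv//4,190+cu//4].round(3))
```

```text
[302.76083811 325.58909203] crop [451.04335245 222.3563681 ]
[302.2786061  318.87480868] crop [449.11442441 195.49923472]
[301.52723668 308.39381398] crop [446.10894673 153.57525591]
440 180 [0.524 0.181 0.112]
420 165 [0.532 0.182 0.121]
475 190 [0.509 0.181 0.114]
460 215 [0.527 0.159 0.058]
410 150 [0.539 0.18  0.126]
450 240 [0.526 0.173 0.056]
380 330 [0.53  0.235 0.073]
465 290 [0.509 0.196 0.059]
```

Run:
```python
from h import *
def tips(P,t):
    with np.errstate(invalid="ignore"):
        m=(abs(P[...,0]-t[0])<.09)&(abs(P[...,1]-t[1])<.05)&(P[...,2]>t[2]-.06)&(P[...,2]<t[2]+.08)
    q=P[m];
    if len(q): h=np.histogram(q[:,2]-t[2],bins=np.arange(-.06,.085,.01));print(h[0])
tips(np.load("side0.npz")["P"],[.675,0,.193]);tips(np.load("scene0.npz")["P"],[.675,0,.193])
p,d,T,i,f=grab("scene");P=cloud(d,T,i,f);t=robot.read_position();tips(P,t);tips(np.load("s2.npz")["P"],t)
# wrist view: finger tip pixels depth in tool coords at present
p,d,T,i,f=grab("wrist");P=cloud(d,T,i,f);R=np.array(robot.read_tcp_rot());Q=(P-t)@R
for v in range(285,470,12): print(v,Q[v,308:340:10].round(3).tolist())
print(robot.read_effort(),robot.read_qpos())
```

```text
[  0   0   0   0   0   0   0   0   0  61 117 109 109 121]
[ 0  0  0  0  0  0  0  0  0 21 51 58 55 41]
[254  73  70 128 191 156   6   0   0  11  32  38  34  19]
[558 203 104 214 382 371   0   0   0  23  75  72   9   0]
285 [[-0.007, -0.004, 0.011], [-0.007, 0.001, 0.011], [-0.007, 0.006, 0.011], [-0.007, 0.011, 0.011]]
297 [[0.01, -0.003, -0.041], [-0.014, 0.001, 0.011], [0.01, 0.005, -0.041], [0.039, 0.005, -0.103]]
309 [[0.009, -0.003, -0.05], [-0.042, 0.001, 0.055], [0.01, 0.004, -0.051], [0.038, 0.005, -0.109]]
321 [[0.009, -0.003, -0.059], [-0.051, 0.001, 0.055], [0.01, 0.004, -0.061], [0.039, 0.005, -0.115]]
333 [[0.01, -0.002, -0.068], [-0.059, 0.001, 0.055], [0.01, 0.004, -0.068], [0.037, 0.005, -0.117]]
345 [[0.032, -0.001, -0.112], [0.032, 0.001, -0.113], [0.031, 0.003, -0.111], [0.035, 0.005, -0.117]]
357 [[0.031, -0.001, -0.115], [0.03, 0.001, -0.114], [0.03, 0.003, -0.114], [0.033, 0.005, -0.118]]
369 [[0.029, -0.001, -0.116], [0.029, 0.001, -0.116], [0.028, 0.003, -0.115], [0.03, 0.005, -0.118]]
381 [[-0.001, -0.002, -0.079], [-0.106, 0.001, 0.069], [-0.001, 0.004, -0.07
[... 238 characters left out ...]
0.137, -0.006, 0.069], [-0.137, 0.001, 0.068], [0.022, 0.003, -0.123], [0.023, 0.005, -0.124]]
429 [[0.023, -0.001, -0.127], [0.022, 0.001, -0.126], [0.023, 0.003, -0.127], [0.023, 0.004, -0.127]]
441 [[0.026, -0.001, -0.133], [0.026, 0.001, -0.133], [0.025, 0.002, -0.133], [0.026, 0.004, -0.133]]
453 [[0.026, -0.001, -0.136], [0.025, 0.001, -0.135], [0.026, 0.002, -0.136], [0.026, 0.004, -0.136]]
465 [[0.025, -0.001, -0.138], [0.025, 0.001, -0.137], [0.026, 0.002, -0.139], [0.025, 0.004, -0.138]]
[-1.12945246e-02 -4.62508929e+01  2.38788217e+01  5.56881845e+00
  2.99988384e-02  3.23885633e-04] [ 3.84076723e+01  1.57492508e+01 -2.43107320e+01  8.08942604e-04
 -4.99373107e+01  1.33590103e+02]
```

The fingertips turn out to end about 35 mm behind the reported TCP. All three cameras agree on this, including at the start pose, so the push went over the top of the post. I'll measure the offset finely, then redo the push with it compensated.

Run:
```python
from h import *
# finger end: nearest-to-tip finger points seen in side/scene/wrist
t=np.array(robot.read_position());R=np.array(robot.read_tcp_rot());L=[]
for n in("side","scene","wrist"):
    p,d,T,i,f=grab(n);Q=(cloud(d,T,i,f)-t)@R
    with np.errstate(invalid="ignore"): m=(abs(Q[...,0])<.016)&(abs(Q[...,1])<.03)&(Q[...,2]<-.018)&(Q[...,2]>-.06)
    q=Q[m];z=np.sort(q[:,2])[::-1];L.append(z[:12:3].round(4));print(n,len(q),L[-1],q[:,:2].min(0).round(3),q[:,:2].max(0).round(3))
L=-np.median([l[2] for l in L]);print("L",L)
assert .025<L<.045
a=-8.;r=np.radians(a);gy=np.array([-np.sin(r),np.cos(r),0]);O=ori(a)
post=np.array([.5335,.231,.070-L])
robot.servo_line(post+gy*.028+[0,0,.036],O,.15);robot.servo_line(post+gy*.028,O,.1)
F0=np.array(robot.read_force());d=.004;log=[];st=.003
while d>-.04:
    robot.servo_line(post+gy*d,O,.06)
    F=(np.array(robot.read_force())-F0)@gy;log.append((round(d*1e3,1),round(float(F),1)))
    if F>12 or (len(log)==3 and F<1.5): break
    d-=.0004 if F>6.5 else (.003 if d>-.011 else .001)
print(log,robot.read_position(),(np.array(robot.read_force())-F0).round(1),robot.read_t())
```

```text
side 168 [-0.0335 -0.0346 -0.0369 -0.0378] [-0.01  -0.018] [0.012 0.015]
scene 84 [-0.0347 -0.0367 -0.0391 -0.0404] [-0.013 -0.015] [0.012 0.02 ]
wrist 1405 [-0.0319 -0.0322 -0.0324 -0.0327] [ 0.004 -0.015] [0.012 0.017]
L 0.0369
[(4.0, 1.0), (1.0, 1.5), (-2.0, 2.8), (-5.0, 3.1), (-8.0, 2.9), (-11.0, 3.8), (-12.0, 3.6), (-13.0, 3.9), (-14.0, 4.6), (-15.0, 4.9), (-16.0, 5.0), (-17.0, 4.8), (-18.0, 4.7), (-19.0, 3.5), (-20.0, 3.9), (-21.0, 5.6), (-22.0, 10.1), (-22.4, 10.2), (-22.8, 11.2), (-23.2, 12.4)] [0.53153624 0.21101755 0.03342713] [ 2.7 12.1 -0.2] 24.3333
```

```bash
cat >> h.py <<'E'
G=.052; LT=.033
BA=-15.2;_b=np.radians(BA);bx=np.array([np.cos(_b),np.sin(_b),0]);by=np.array([-bx[1],bx[0],0])
bar0=np.array([.4384,-.1888,.1075]);box=bar0+.045*bx;box[2]=0
hinge=box+.065*bx+[0,0,.064]
def barpose(th,k,flip=0,dback=0):
    f=np.radians(180-21.35)-th
    p=hinge+.118*(np.cos(f)*bx+[0,0,np.sin(f)])
    R=ori(BA,np.degrees(k*th))
    if flip: R=R@np.diag([-1,-1,1.])
    return p+R[:,2]*(G-dback),R
E
python3 - <<'E'
from h import *
a=-8.;r=np.radians(a);gy=np.array([-np.sin(r),np.cos(r),0]);O=ori(a)
p0=np.array(robot.read_position());b=np.array([.5335,.231,.070-.0369])
robot.servo_line(b-gy*.0240,O,.05);print(robot.read_force())
robot.servo_line(b+gy*.02,O,.12);robot.servo_line(b+gy*.02+[0,0,.13],O,.25)
print(robot.read_force(),robot.read_t(),"box",box)
p,d,T,i,f=grab("wrist");save("w3.png",p);np.savez("w3.npz",p=p,P=cloud(d,T,i,f))
for k in(.45,.3):
  for fl in(0,1):
    print(k,fl,[None if (q:=robot.ik(*barpose(t,k,fl))) is None else np.round(q).astype(int).tolist() for t in(0,.6,1.2,1.65)])
E
```

```text
[ 2.00184203 16.3257594  -1.63029565]
[-1.02194344  0.32080892 -0.79310631] 25.7667 box [ 0.48182574 -0.20059851  0.        ]
0.45 0 [[0, 10, -34, 0, -46, 164], [-3, 19, -13, -3, -73, 170], [-6, 34, 9, -5, -96, 171], [-7, 46, 25, -6, -111, 172]]
0.45 1 [[0, 10, -34, 0, -46, -16], [-3, 19, -13, -3, -73, -10], [-6, 34, 9, -5, -96, -9], [-7, 46, 25, -6, -111, -8]]
0.3 0 [[0, 10, -34, 0, -46, 164], [-3, 16, -17, -2, -67, 169], [-5, 27, 1, -4, -84, 171], [-6, 37, 14, -4, -95, 172]]
0.3 1 [[0, 10, -34, 0, -46, -16], [-3, 16, -17, -2, -67, -11], [-5, 27, 1, -4, -84, -9], [-6, 37, 14, -4, -95, -8]]
```

View pics/w3.png

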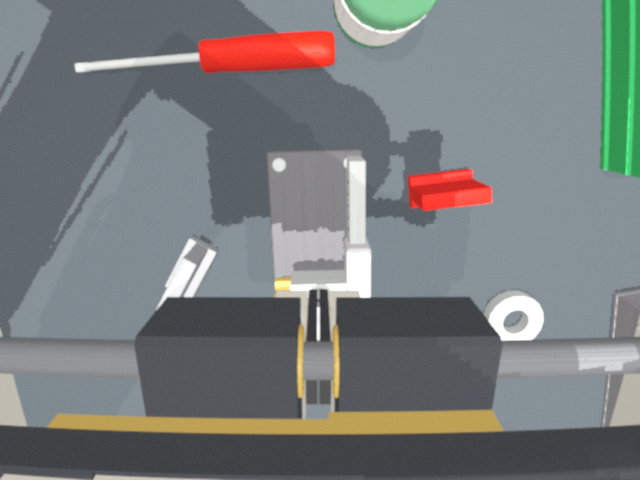

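The jaw (318,275) now sits right up against the brass web (283,284). Next is the flap.

Run:
```python
from h import *
k=.4
p,R=barpose(0,k,1)
robot.goto(p+[0,0,.10],R);robot.move_gripper(.5)
s,d,T,i,f=grab("side");np.savez("s4.npz",p=s,P=cloud(d,T,i,f))
cv2.imwrite("pics/s4.png",cv2.resize(s[150:410,220:450,::-1],None,fx=2.3,fy=2.3,interpolation=cv2.INTER_CUBIC))
robot.servo_line(p,R,.2);print(robot.read_force(),robot.read_t())
robot.move_gripper(0.0);w=robot.read_grip_width();print("w",w*88,robot.read_force(),robot.read_t())
if .06<w<.2:
    for th in np.arange(.2,1.69,.185):
        robot.servo_line(*barpose(th,k,1),.15);print(round(th,2),np.round(robot.read_force(),1),round(robot.read_grip_width()*88,1))
print(robot.read_t())
```

```text
[0.01279617 0.41455741 0.6126539 ] 29.55
w 9.009944630151102 [ 1.67118487 -0.86108349 -0.30470073] 30.2167
0.2 [ 6.7 -2.9 -7.1] 9.0
0.38 [ 11.2  -3.9 -15.3] 9.0
0.57 [ 11.8  -4.1 -21.8] 8.9
0.75 [  7.9  -1.5 -24.1] 8.6
0.94 [  5.2   0.7 -26.2] 8.9
1.12 [  1.8   3.7 -26.5] 8.9
1.31 [ -3.6   2.1 -30.3] 9.0
1.5 [ -9.5   2.2 -29.7] 8.8
1.68 [-14.6  -0.6 -27.7] 9.2
32.725
```

View pics/s4.png

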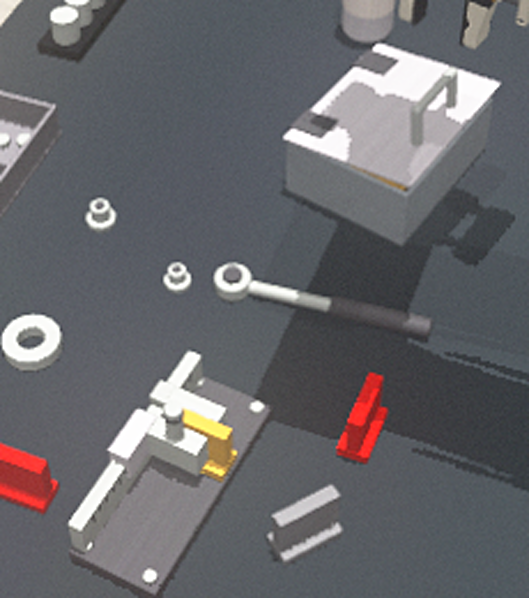

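The side view shows the jaw bearing on the shoe web, with the shoe against the fixed jaw. The flap was still shut when that picture was taken.

```bash
cat > pick.py <<'E'
from h import *
def brass(n,tag):
    p,d,T,i,f=grab(n);P=cloud(d,T,i,f);save(tag,p);Q=(P-box)@np.c_[bx,by,[0,0,1]]
    hs=cv2.cvtColor(p,cv2.COLOR_RGB2HSV)
    with np.errstate(invalid="ignore"): m=(hs[...,0]>10)&(hs[...,0]<34)&(hs[...,1]>90)&(abs(Q[...,0])<.06)&(abs(Q[...,1])<.075)&(Q[...,2]<.07)&(Q[...,2]>.047)
    for sg in(-1,1):
        q=Q[m&(sg*Q[...,1]>0)]
        if len(q)>8:
            lo,hi=np.percentile(q,3,0),np.percentile(q,97,0)
            print(n,sg,len(q),"mid",((lo+hi)/2).round(4),"ext",(hi-lo).round(4))
E
python3 - <<'E'
from pick import *
k=.4;robot.move_gripper(.3)
R=np.array(robot.read_tcp_rot());p=np.array(robot.read_position())
robot.servo_line(p-R[:,2]*.11,R,.25);print(robot.read_force(),robot.read_t())
robot.goto(box-.075*bx+[0,0,.25],ori(BA-90));print(robot.read_qpos(),robot.read_t())
for n in("scene","side","wrist"): brass(n,n+"5.png")
E
```

```text
[-0.23508144  0.03003346 -0.71255608] 33.8833
[ 1.53084144e+00 -3.58490056e+00 -2.08674053e+01  1.18184854e-02
 -7.27348267e+01  7.31980783e+01] 35.175
scene -1 46 mid [-0.0249 -0.0312  0.0562] ext [0.023  0.0116 0.0079]
scene 1 72 mid [-0.025   0.0309  0.0545] ext [0.0221 0.0214 0.0103]
side -1 145 mid [-0.0128 -0.0308  0.053 ] ext [0.0488 0.0144 0.0106]
side 1 232 mid [-0.0137  0.0312  0.0531] ext [0.0486 0.0219 0.0097]
wrist -1 165 mid [-0.0119 -0.0315  0.0522] ext [0.0476 0.0121 0.0053]
wrist 1 556 mid [-0.014   0.03    0.0536] ext [0.0451 0.0215 0.0036]
```

View pics/wrist5.png

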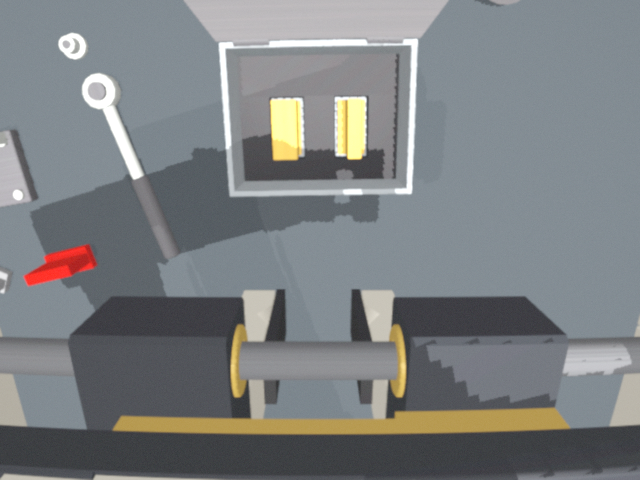

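The wrist view shows the flap up and the thin-web shoe on the right at (355,127), which is box y = -31 mm. The thick one, on the left at (287,129), measures 21.5 mm against 12.1 mm for the thin one.

Run:
```python
from pick import *
R=ori(BA-90);s=box-.0122*bx-.0313*by
robot.move_gripper(.36)
robot.servo_line(s+[0,0,.12],R,.25);robot.servo_line(s+[0,0,.03],R,.2)
robot.servo_line(s+[0,0,-.012],R,.08)
print(robot.read_position(),robot.read_force(),robot.read_t())
if abs(robot.read_force()[2])<8:
    robot.move_gripper(0);w=robot.read_grip_width()*88;print("w",w,robot.read_finger_force())
    if 9<w<15:
        robot.servo_line(s+[0,0,.04],R,.08);robot.dwell(.2);print(robot.read_force(),robot.read_grip_width()*88)
        robot.servo_line(s+[0,0,.183],R,.15)
        g=[.5245,.184,.183]
        robot.servo_line(g,ori(-98),.18);robot.dwell(.3)
        print(robot.read_position(),robot.read_force(),robot.read_grip_width()*88)
        p,d,T,i,f=grab("side");np.savez("s6.npz",p=p,P=cloud(d,T,i,f));cv2.imwrite("pics/s6.png",p[::1,:,::-1])
        p,d,T,i,f=grab("scene");np.savez("c6.npz",p=p,P=cloud(d,T,i,f))
print(robot.read_t())
```

```text
[ 0.4622023  -0.22770866 -0.01166026] [ 0.21078376  0.2333628  -0.81321136] 37.725
w 12.014593863472923 29.991160333156586
[ 0.14577137  0.51701041 -3.1804066 ] 11.992980818817841
[0.5244951  0.18385987 0.1830687 ] [ 0.28926738 -0.12837723 -2.68083735] 11.97671155526816
43.1583
```

Run:
```python
from h import *
for n in("s6","c6"):
    z=np.load(n+".npz");p,P=z["p"],z["P"];hs=cv2.cvtColor(p,cv2.COLOR_RGB2HSV)
    with np.errstate(invalid="ignore"): m=(hs[...,0]>10)&(hs[...,0]<34)&(hs[...,1]>90)&(abs(P[...,0]-.5245)<.05)&(abs(P[...,1]-.184)<.05)
    for a,b in((.02,.1),(.15,.3)):
        q=P[m&(P[...,2]>a)&(P[...,2]<b)]
        if len(q)>5: print(n,len(q),np.percentile(q,3,0).round(3),np.percentile(q,97,0).round(3))
```

```text
s6 339 [0.489 0.176 0.022] [0.525 0.196 0.066]
s6 422 [0.49  0.177 0.202] [0.527 0.227 0.298]
c6 73 [0.493 0.174 0.049] [0.543 0.189 0.069]
c6 180 [0.515 0.152 0.201] [0.555 0.19  0.292]
```

View pics/s6.png

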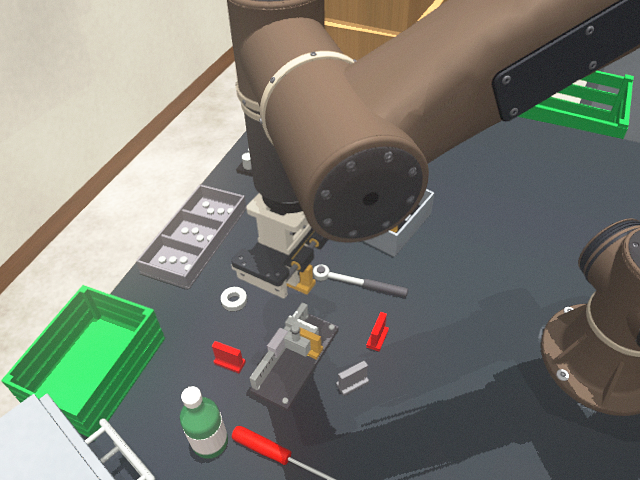

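The side view shows the spare upright in the gripper at (302,280), over the caliper. The jaw at (300,335) is still shut, and the other things on the bench haven't moved.

```bash
python3 -c "
from rig import robot
print(robot.read_grip_width()*88,robot.read_t(),robot.job_done())"
```

```text
the job is handed in; nothing more can be done
11.788863951271589 43.1583 None
```

I handed the job in at 43 s: the caliper jaw is shut on the worn shoe, the flap was swung up to about 1.7 rad, and the 12 mm spare is held upright about 20 cm over the caliper. The first jaw push passed over the post because the fingertips end about 35 mm short of the reported TCP; I corrected for that and the second push worked.

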